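Catch the tool-case lid and ease it shut

TASK

Close the dark wooden lid of the tool case on the bench: with a finger held ready under the lid's front lip, push the red-tipped stay that props it outwards, off to the right of the case, so that the lid drops onto the outside of your finger, then lower it on the finger until it lies fully shut, never letting it fall or slam, and draw the finger out and away. Do not pinch or grip anything, do not raise the lid up instead, and leave the other things on the bench where they are.

Things in the scene. Friction and masses are not known exactly. Their poses are not given: they have to be found in the camera images.
- case: the open wooden tool case, fixed to the bench, 200 (x) x 260 (y) x 90 mm tall. Origin: centre of its underside, on the bench; its x axis points from the front wall (at x = -100 mm) to the hinge side, y to its left, z up. It stands turned by 0.4 to 0.9 rad, its front to the robot's right. When the lid is shut its lip overhangs the front wall by 30 mm and the right wall by 30 mm. Below the lip the front is free; small things stand left of it and behind
- lid (a joint): angle of the lid in rad: 0 = shut and level, about 0.55 at the start (resting on the stay), up to 1.4. The hinge runs along the case's y axis at its rear top edge and is free (almost no friction, no damper): without support the lid falls shut at once. The lid weighs about 0.3 to 0.55 kg, so its lip rests with roughly 1.2 to 3 N on a finger
- lid_hinge (a point): point on the hinge axis (100 mm behind the case's origin, 90.5 mm above the bench), at the middle of the lid's width, level with the lid's underside
- lid_edge (a point): middle of the lower front edge of the lid's lip, on its underside, 230 mm from lid_hinge. The lid is a flat board 230 mm deep, 300 mm wide (150 mm to each side of this point) and 8 mm thick; the edge runs along the case's y axis. The board reaches y = -160 to +140 mm in the case's frame
- stay (a joint): angle of the stay in rad: about 0 = upright, propping the lid; grows as it swings outwards to the case's right (-y of the case), up to 1.25 where it leans far out on its stop. It swings freely: 3 cm or so of push near its top takes it out from under the lid, past about 0.3 it falls outwards by itself. It cannot swing inwards
- stay_ball (a point): centre of the red ball, 16 mm across, at the top of the stay, touching the lid's underside about 12 mm behind the lid_edge line and 18 mm in from the lid's right-hand edge. The stay below it is a steel bar 10 (x) x 8 (y) mm that runs 134 mm down to its pivot on the outside of the case's right wall (x = -84, y = -142, z = 60 mm in the case's frame); the pivot's axis is along the case's x
- stay_tab (a point): centre of the red thumb tab, 14 x 50 x 12 mm, that stands out of the stay to the right, 115 mm above the pivot; from above its end shows beyond the lid's right-hand edge
- pipe: bystander: half-finished briar smoking-pipe head, 45 mm tall, 44 mm across with a short shank; origin under the bowl
- sandblock: bystander: cork sanding block 90 x 50 x 30 mm; origin at the centre of its underside
- wax: bystander: small round jar of wax, 56 mm across, 60 mm tall, brass-coloured cap; origin at the centre of its underside
- pot: bystander: open metal dust pot, 110 mm across, 75 mm tall; origin at the centre of its underside
- mallet: bystander: wooden mallet lying on the bench; origin under it
- briar: bystander: dark block of briar wood 60 x 40 x 40 mm; origin at the centre of its underside
- stain: bystander: small bottle of stain, 48 mm across, 110 mm tall, black cap; origin at the centre of its underside

How it is judged:
On the way, in this order (a step that is already met when the one before it is completed fails the run):
1. the stay has been pushed out and the lid rests on the fingers, still well open (value of joint each of stay, lid above 0.25 rad and contact force between the fingers and lid above 0.3 N), for 0.15 s.
2. the lid is shut (value of joint lid below 0.03 rad), for 0.2 s.
At the end, for the whole second after the job is handed in: the lid lies shut (within 0.03 rad), at rest, the stay is swung out of the way (more than 0.8 rad), and every bystander is within 20 mm of where it stood (value of joint lid below 0.03 rad and value of joint stay above 0.8 rad and velocity of joint lid between -0.1 and 0.1 rad/s and distance of each of pipe, sandblock, wax, pot, mallet, briar, stain from where it was at the start of the episode below 0.02 m); the robot touches nothing.
It fails at once if the lid falls or slams (faster than 2.5 rad/s once it is below 0.35 rad; a drop of about 10 mm at the lip is still allowed) (value of joint lid below 0.35 rad and velocity of joint lid below -2.5 rad/s).
It fails at once if the lid is raised by more than 0.15 rad from where it stood (value of joint lid above 0.7 rad).
It fails at once if the lid is pinched or pressed hard (more than 25 N) (contact force between the fingers and lid above 25 N).
It fails at once if a bystander is pushed away, tipped or lifted (distance of any of pipe, sandblock, wax, pot, mallet, briar, stain from where it was at the start of the episode above 0.03 m).
It also fails if it takes over 48 s, if anything falls off the work surface, if the arm or the gripper's body presses on something with over 40 N, if the wrist force passes 120 N, or if a joint passes its speed limit or range.

ROBOT

A 7-joint arm with a two-finger parallel gripper is mounted at the origin on the work surface. World frame = base frame: x ahead of the robot, y to its left, z up, the work surface at z = 0. Lengths are in m, angles in rad, forces in N, time in s.
With the tool pointing down it reaches from about 0.4 to 0.85 m from the base axis. Payload 4.4 kg.
Tool frame: the origin (TCP) lies at the centre of the arm's flange, where the gripper is bolted on; the fingertips stand 199 mm ahead of it and the grasp point (between the pads) lies 180 mm ahead of it (bot.tip_extent is the distance from the TCP to the fingertips, in m); z points along the fingers, y is the line along which they close (so a half turn about z gives the same grasp; the last joint's range is limited). The gripper opens to 94 mm and grips with 3 to 60 N. Pads are 16 mm wide; open, the fingers measure 119 mm over their backs; the gripper's body (75 mm by 177 mm) begins 78 mm behind the grasp point.
Start: joints at [1.102, 0.628, 0.038, 1.517, -0.027, 0.996, -0.02], TCP at [0.255, -0.598, 0.405] pointing down, gripper open.
Joint ranges: [-3.06, 3.06], [-0.37, 2.12], [-1.25, 1.32], [0.18, 2.47], [-1.1, 4.24], [0.23, 1.98], [-2.94, 2.94]. Speed limits (rad/s): [2.57, 2.57, 3.14, 3.14, 3.14, 3.14, 3.14].

INTERFACE

Orientations are given as a 3x3 rotation matrix whose columns are the frame's x, y, z axes.
In Python, from cell import bot gives the robot as it stands.
- The arm moves only by the tool drive_tool, never from a script. Its argument "increments" is one flat list of numbers, 7 for each row, row after row: the shift along the world's x, y, z in m, then the turn, a rotation vector about the world's x, y, z in degrees, then the opening, from 0 (shut) to 1 (fully open). In form: [x, y, z, ax, ay, az, hand, x, y, z, ax, ay, az, hand, ...]. A call has exactly 8 rows; each row is the pose to reach, as a shift and turn from the pose commanded when the call began; what a row does not reach only later rows make up. A row lasts 1/12 s, in which the tool goes at most 41.7 mm and 7.16 degrees, less where a joint would pass 70% of its speed; a pose out of reach is approached as far as the arm can. A call with a gripper value outside its range is refused whole. The fingers move at their own pace and stop on an object; "grip_force" is the grip in N (left out, the last holds). Time passes only in rows, so rows that repeat a pose let the fingers close, or fill a call up. It gives the time, the measured TCP pose, the force, the opening and the grip force at its end, in the units of the state.
- bot.state(): the state, without advancing time (a new reading comes with each control period).
- bot.snapshot(name): name is "scene" or "side" or "wrist"; returns the picture (480x640x3 uint8, blue, green, red); there is no depth.
- bot.calibration(name): a dict with "camera_matrix" (3x3 intrinsics, pixels), "D" ([k1, k2, p1, p2, k3] as OpenCV has them; the pictures are not rectified), "R" (3x3) and "t" (3): a world point X has camera coordinates R X + t; the wrist camera has in their place "tool_from_camera" (4x4, takes a point from camera to tool coordinates, whose origin is the TCP and whose axes are the flange's). Camera axes: x right, y down, z forward; pixel columns grow to the right and rows downward; lengths in m; the calibration is good to about 2 mm. A picture is of the moment at which its call begins: read the wrist's pose just before it. calibration takes no time and is no camera call.
- bot.sign_off(): hands the job in; it is judged then, once.
The state is a dict: "time": time; "q": joint angles; "dq": joint speeds; "joint_torque": joint torques, N m; "position": TCP position; "eef_rot": TCP orientation; "force": force on the tool from outside, world axes, zero at the start; "ft_torque": the same for the moment, N m; "gripper_width": finger opening in m; "gripper_force": force on a finger pad.
Only numpy, scipy, OpenCV 4.12 (cv2) and the standard library are available. Lean on these libraries where they do the work, as an engineer would, in place of code of your own. Each camera call takes 0.05 s, during which the arm holds its last target. There are 200 camera calls.

## Working session

There is one attempt and no reset: what is moved stays moved. The work goes in short steps, Python scripts to look and compute and a tool call to move; the robot and the scene stay as the last step left them, time stands still between calls to the robot, and variables do not carry over. Pictures are saved under pics/ and viewed, at most 10 in all, crops included, and the job is handed in when it is done.

Besides the shell and the picture viewer there is one more tool, called as name(argument=value, ...) on one line, values as JSON. drive_tool: Moves the arm, as the interface text tells. Its arguments: {"type":"object","properties":{"increments":{"type":"array","items":{"type":"number"}},"grip_force":{"type":"number"}},"required":["increments"]}

```bash
mkdir -p pics; ls
python3 - <<'E'
from cell import bot
import cv2,numpy as np
s=bot.state(); print({k:np.round(v,3).tolist() for k,v in s.items()})
for n in ("scene","side","wrist"):
    cv2.imwrite(f"pics/{n}0.png",bot.snapshot(n))
    c=bot.calibration(n); print(n,{k:np.round(v,3).tolist() for k,v in c.items()})
E
```

```text
pics
{'time': 0.0, 'q': [1.102, 0.629, 0.038, 1.518, -0.027, 0.996, -0.02], 'dq': [-0.0, -0.001, 0.0, -0.001, 0.001, 0.0, 0.002], 'joint_torque': [-0.001, -54.972, 1.143, -18.663, -0.052, 0.024, 0.0], 'position': [0.255, -0.598, 0.404], 'eef_rot': [[0.92, 0.392, -0.001], [0.392, -0.92, 0.002], [-0.0, -0.002, -1.0]], 'force': [-0.398, 0.034, -0.091], 'ft_torque': [-0.03, 0.056, 0.015], 'gripper_force': 0.0, 'gripper_width': 0.094}
scene {'camera_matrix': [[488.313, 0.0, 323.867], [0.0, 488.313, 238.265], [0.0, 0.0, 1.0]], 'D': [0.021, 0.0, 0.0, 0.0, 0.0], 'R': [[-0.566, 0.824, 0.022], [0.574, 0.414, -0.706], [-0.591, -0.388, -0.708]], 't': [0.37, -0.242, 1.621]}
side {'camera_matrix': [[443.37, 0.0, 318.764], [0.0, 443.37, 239.044], [0.0, 0.0, 1.0]], 'D': [-0.064, 0.0, 0.0, 0.0, 0.0], 'R': [[-0.807, -0.591, 0.011], [-0.3, 0.393, -0.869], [0.509, -0.704, -0.495]], 't': [0.442, 0.311, 1.065]}
wrist {'camera_matrix': [[375.724, 0.0, 319.167], [0.0, 375.724, 244.337], [0.0, 0.0, 1.0]], 'D': [-0.072, 0.0, 0.0, 0.0, 0.0], 'tool_from_camera': [[-0.0, -0.961, -0.275, 0.08], [1.0, -0.0, -0.001, -0.0], [0.001, -0.275, 0.961, 0.02], [0.0, 0.0, 0.0, 1.0]]}
```

View pics/scene0.png

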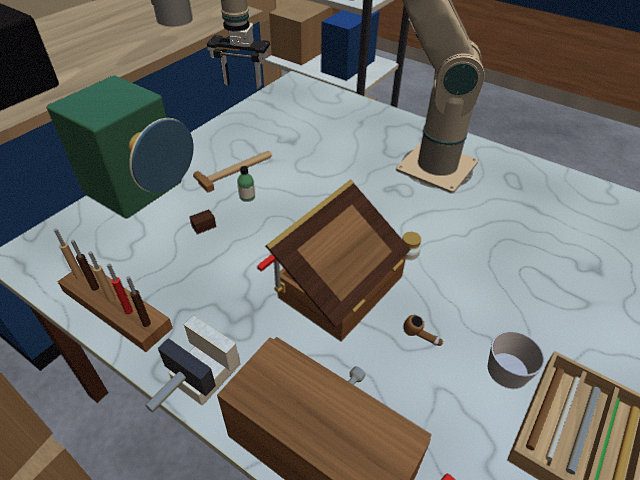

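View pics/side0.png

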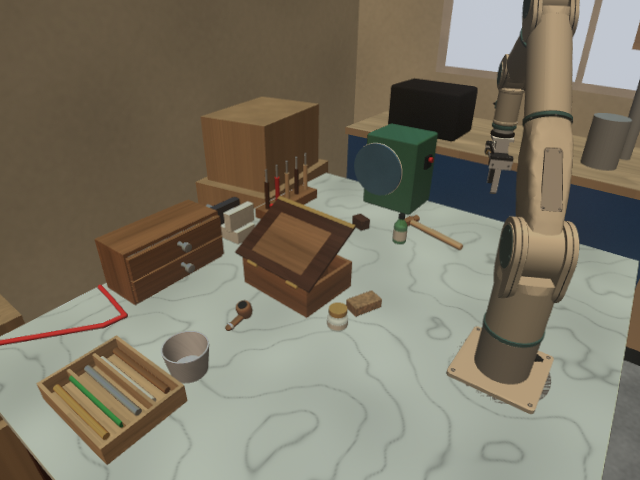

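The scene view shows the case with its lid propped open: the lip runs (268,248)–(352,183), the hinge edge (342,335)–(408,250), and the red tab is at (265,262). In the side view, the lid is at about (240–355, 195–285), with the wax jar at (338,316) and the sanding block at (364,302). I'll zoom in on both views.

Run:
```python
import cv2,numpy as np
a=cv2.imread("pics/scene0.png")[170:350,245:425]; b=cv2.imread("pics/side0.png")[180:320,225:365]
a=cv2.resize(a,(400,400),interpolation=cv2.INTER_CUBIC); b=cv2.resize(b,(400,400),interpolation=cv2.INTER_CUBIC)
cv2.imwrite("pics/crop0.png",np.hstack([a,b]))
```

```text
(no output)
```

View pics/crop0.png

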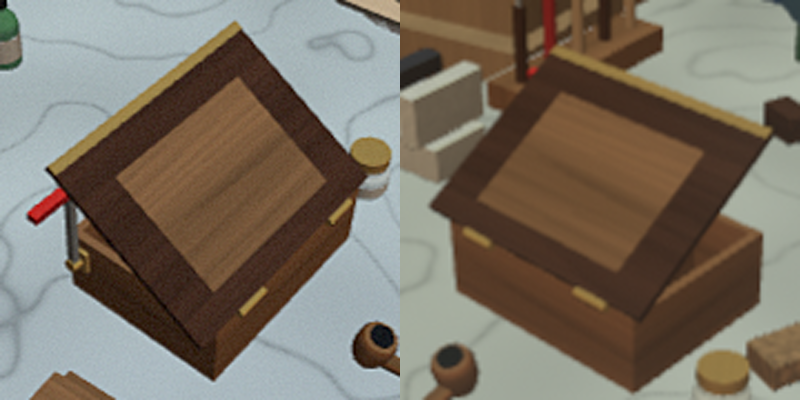

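View pics/wrist0.png

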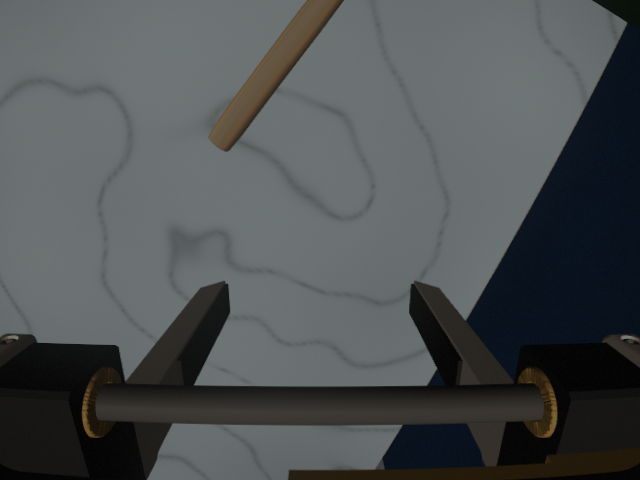

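The crops give clear lid corners in both views (scene crop: lip (47,170) and (237,22), rear (368,177) and (200,347); side crop: lip (150,52) and (372,130), rear (240,318) and (30,205)). The wrist view shows only the mallet handle. I'll triangulate the corners.

```bash
cat > h.py <<'E'
from cell import bot
import cv2,numpy as np
def ray(n,px):
    c=bot.calibration(n);K,D=np.array(c["camera_matrix"]),np.array(c["D"])
    p=cv2.undistortPoints(np.array([[px]],float),K,D)[0,0]
    R,t=np.array(c["R"]),np.array(c["t"]); d=R.T@np.array([p[0],p[1],1]); return -R.T@t,d/np.linalg.norm(d)
def tri(a,b):
    A=np.zeros((3,3));v=np.zeros(3);rs=[ray("scene",a),ray("side",b)]
    for o,d in rs: P=np.eye(3)-np.outer(d,d);A+=P;v+=P@o
    X=np.linalg.solve(A,v); return X,max(np.linalg.norm((np.eye(3)-np.outer(d,d))@(X-o)) for o,d in rs)
def plane(n,px,z):
    o,d=ray(n,px); return o+d*(z-o[2])/d[2]
E
python3 - <<'E'
from h import *
S=lambda x,y:(245+x/2.2222-.3,170+y/2.2222-.3)
T=lambda x,y:(225+x/2.857-.3,180+y/2.857-.3)
P={}
for k,a,b in (("A",S(47,170),T(150,52)),("B",S(237,22),T(372,130)),("C",S(368,177),T(240,318)),("D",S(200,347),T(30,205))):
    P[k],e=tri(a,b); print(k,P[k].round(4),round(e,4))
n=np.linalg.norm
A,B,C,D=[P[k] for k in "ABCD"]
print("AB,CD,AD,BC",n(A-B),n(C-D),n(A-D),n(B-C))
for u in (B-A,C-D,D-A,C-B): print(np.degrees(np.arctan2(u[1],u[0])), "tilt",np.arcsin(-u[2]/n(u)))
print("case bottom rear right, left", plane("scene",S(213,380),0),plane("side",T(235,392),0), plane("side",T(55,290),0))
print("tab end,",plane("scene",S(33,217),.17), plane("scene",S(65,195),.17))
for nm,cam,px in (("wax cap","side",(338,310)),("sand","side",(364,298)),("stain","scene",(247,198)),("briar","scene",(203,222)),("pipe","side",(243,315)),("pot","scene",(515,375)),("mallet head","scene",(204,185)),("mallet end","scene",(270,155)),("clampbase","scene",(235,365)),("toolrackR","scene",(150,348)),("clamp","scene",(215,325))): print(nm,plane(cam,px,0.0 if nm!="wax cap" else .06).round(3))
E
```

```text
A [ 0.7682 -0.0762  0.2101] 0.0024
B [ 0.4662 -0.052   0.2153] 0.0023
C [0.482  0.1395 0.0952] 0.0024
D [0.781  0.1129 0.0946] 0.0016
AB,CD,AD,BC 0.3029730218158201 0.30013369214985675 0.22198661617093432 0.2266983395295398
175.4262226051137 tilt -0.017212160760142058
174.912721554436 tilt -0.001932439840808702
86.13093609167456 tilt 0.5474005383330923
85.28442103453905 tilt 0.5587133721216554
case bottom rear right, left [0.75164091 0.11490447 0.        ] [ 4.91744088e-01  1.31892042e-01 -1.11022302e-16] [0.75082511 0.11413647 0.        ]
tab end, [ 0.79510049 -0.07608385  0.17      ] [ 0.75409878 -0.06903571  0.17      ]
wax cap [0.4   0.118 0.06 ]
sand [ 0.41  -0.037  0.   ]
stain [ 0.492 -0.394  0.   ]
briar [ 0.647 -0.425  0.   ]
pipe [0.638 0.233 0.   ]
pot [0.602 0.476 0.   ]
mallet head [ 0.523 -0.542  0.   ]
mallet end [ 0.278 -0.477  0.   ]
clampbase [ 0.939 -0.042  0.   ]
toolrackR [ 1.017 -0.227  0.   ]
clamp [ 0.887 -0.151  0.   ]
```

```bash
cat >> h.py <<'E'
from scipy.spatial.transform import Rotation as Ro
O=np.array([.613,.0232,0]); yaw=np.radians(85.3)
ux=np.array([np.cos(yaw),np.sin(yaw),0]);uy=np.array([-np.sin(yaw),np.cos(yaw),0]);ez=np.array([0,0,1.])
W=lambda x,y,z:O+x*ux+y*uy+z*ez
C=lambda p:np.array([(p-O)@ux,(p-O)@uy,p[2]])
def Rt(t): # tool tilted t below horizontal, pointing along ux
    z=np.cos(t)*ux-np.sin(t)*ez;x=np.sin(t)*ux+np.cos(t)*ez
    return np.c_[x,np.cross(z,x),z]
def go(P,R):
    s=bot.state();d=P-s["position"];r=(Ro.from_matrix(R)*Ro.from_matrix(s["eef_rot"]).inv()).as_rotvec(degrees=True)
    print("case tcp",C(np.array(s["position"])).round(4),"q",np.round(s["q"],2),"t",s["time"],"F",np.round(s["force"],1)); print("shift",d.round(4),"rotvec",r.round(2))
E
python3 - <<'E'
from h import *
for t in (45,55): go(W(-.292,-.084,.385),Rt(np.radians(t)))
E
```

```text
case tcp [-0.6482  0.3062  0.404 ] q [ 1.1   0.63  0.04  1.52 -0.03  1.   -0.02] t 0.15 F [ 0.3  0.1 -0.2]
shift [ 0.418   0.3231 -0.019 ] rotvec [ 38.22 -27.68  58.83]
case tcp [-0.6482  0.3062  0.404 ] q [ 1.1   0.63  0.04  1.52 -0.03  1.   -0.02] t 0.15 F [ 0.3  0.1 -0.2]
shift [ 0.418   0.3231 -0.019 ] rotvec [ 29.74 -21.56  60.17]
```

drive_tool(increments=[0.026,0.02,0.003,2.4,-1.7,3.7,0.6,0.052,0.04,0.006,4.8,-3.5,7.4,0.6,0.078,0.06,0.009,7.2,-5.2,11,0.6,0.104,0.08,0.012,9.6,-6.9,14.7,0.6,0.13,0.1,0.015,12,-8.6,18.4,0.6,0.156,0.12,0.018,14.4,-10.4,22,0.6,0.182,0.14,0.02,16.8,-12.1,25.7,0.6,0.208,0.16,0.02,19.2,-13.8,29.4,0.6])

```text
time: 0.82
position: [0.4638, -0.4371, 0.4251]
eef_rot: [[0.573, 0.808, 0.141], [0.725, -0.579, 0.373], [0.383, -0.111, -0.917]]
force: [0.6, -0.5, -0.7]
gripper_width: 0.0562
gripper_force: 0.0
```

drive_tool(increments=[0.026,0.02,-0.005,2.4,-1.7,3.7,0.6,0.052,0.04,-0.01,4.8,-3.5,7.4,0.6,0.078,0.06,-0.015,7.2,-5.2,11,0.6,0.104,0.08,-0.02,9.6,-6.9,14.7,0.6,0.13,0.1,-0.025,12,-8.6,18.4,0.6,0.156,0.12,-0.03,14.4,-10.4,22,0.6,0.182,0.14,-0.035,16.8,-12.1,25.7,0.6,0.208,0.16,-0.04,19.2,-13.8,29.4,0.6])

```text
time: 1.48
position: [0.6716, -0.2774, 0.384]
eef_rot: [[0.057, 0.997, 0.056], [0.702, -0.08, 0.707], [0.71, -0.001, -0.705]]
force: [0.9, 0.3, 1.0]
gripper_width: 0.0564
gripper_force: 0.0
```

Run:
```python
from h import *
go(W(-.292,-.084,.385),Rt(np.radians(45)))
print(np.array(bot.state()["eef_rot"]).round(3).tolist(), bot.state()["gripper_width"])
cv2.imwrite("pics/wrist1.png",bot.snapshot("wrist"))
```

```text
case tcp [-0.2948 -0.0831  0.384 ] q [ 0.75  0.94 -0.54  1.15 -0.33  1.38  0.38] t 1.4833 F [0.9 0.3 1. ]
shift [0.0012 0.0027 0.001 ] rotvec [-0.21 -0.05 -0.12]
[[0.057, 0.997, 0.056], [0.702, -0.08, 0.707], [0.71, -0.001, -0.705]] 0.05641000159533561
```

View pics/wrist1.png

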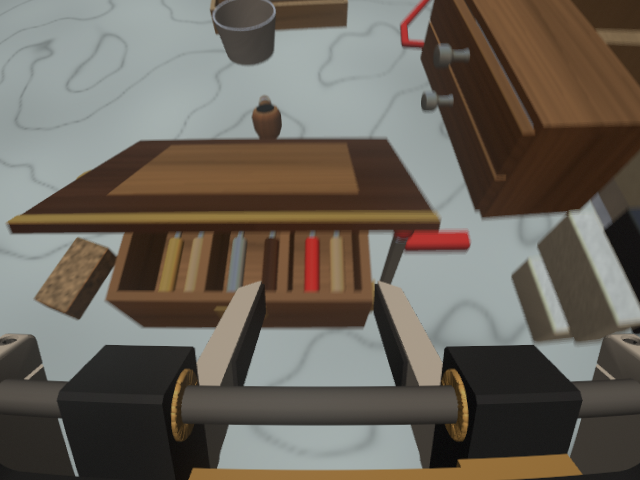

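The wrist view shows the lip's lower edge from (12,231) to (437,228), the tab at about (405–469,240) and the bar at about (393,262). The right finger tip is at (390,285), left of the bar. I'll check these against the predicted points.

```bash
cat >> h.py <<'E'
def projw(X):
    c=bot.calibration("wrist");s=bot.state();T=np.eye(4);T[:3,:3]=s["eef_rot"];T[:3,3]=s["position"]
    M=np.linalg.inv(T@np.array(c["tool_from_camera"]));p,_=cv2.projectPoints(np.array(X,float),cv2.Rodrigues(M[:3,:3])[0],M[:3,3],np.array(c["camera_matrix"]),np.array(c["D"]));return p[:,0].round(0)
E
python3 - <<'E'
from h import *
for a in (.5,.53,.56):
    x,z=.1-.23*np.cos(a),.0905+.23*np.sin(a); print(a,projw([W(x,-.16,z),W(x,.14,z)]).tolist())
print("ball,tabcentre,tabend,pivot",projw([W(-.084,-.142,.194),W(-.084,-.171,.175),W(-.084,-.196,.175),W(-.084,-.142,.06)]).tolist())
print("wall top front corners",projw([W(-.1,-.13,.09),W(-.1,.13,.09)]).tolist())
s=bot.state();R=np.array(s["eef_rot"]);p=np.array(s["position"])
print("tips outer top",projw([p+R@[.008,.0407,.199],p+R@[.008,.0282,.199],p+R@[-.008,.0282,.199]]).tolist())
go(W(-.222,-.084,.314),Rt(np.pi/4))
E
```

```text
0.5 [[432.0, 262.0], [7.0, 257.0]]
0.53 [[434.0, 253.0], [3.0, 249.0]]
0.56 [[435.0, 244.0], [-1.0, 240.0]]
ball,tabcentre,tabend,pivot [[401.0, 244.0], [434.0, 257.0], [466.0, 257.0], [376.0, 309.0]]
wall top front corners [[369.0, 314.0], [97.0, 310.0]]
tips outer top [[400.0, 284.0], [375.0, 284.0], [374.0, 313.0]]
case tcp [-0.2881 -0.0864  0.3819] q [ 0.74  0.95 -0.55  1.15 -0.33  1.38  0.38] t 1.5333 F [1.3 3.8 0.2]
shift [ 0.0031  0.0661 -0.0679] rotvec [-0.73  0.09 -0.62]
```

Run:
```python
from h import *
bot.snapshot("side"); bot.snapshot("side")
a=.53;x,z=.1-.23*np.cos(a),.0905+.23*np.sin(a)
go(W(-.222,-.084,.314),Rt(np.pi/4))
pts=projw([W(x,-.16,z),W(x,.14,z),W(-.084,-.142,.194),W(-.084,-.171,.175),W(-.084,-.196,.175),W(-.1,-.13,.09),W(-.1,.13,.09)])
im=bot.snapshot("wrist"); print(pts.tolist()); go(W(-.222,-.084,.314),Rt(np.pi/4))
for p in pts: cv2.circle(im,(int(p[0]),int(p[1])),3,(0,255,0),1)
h=cv2.cvtColor(im,cv2.COLOR_BGR2HSV); m=((h[...,0]<8)|(h[...,0]>172))&(h[...,1]>190)&(h[...,2]>90); m[:,:375]=0;m[270:]=0;m[:200]=0
n,l,st,c=cv2.connectedComponentsWithStats(m.astype(np.uint8)); print([(st[i].tolist(),c[i].round(1).tolist()) for i in range(1,n) if st[i][4]>20])
cv2.imwrite("pics/wrist2.png",im)
```

```text
case tcp [-0.2925 -0.0834  0.3826] q [ 0.74  0.94 -0.54  1.15 -0.33  1.38  0.38] t 1.6333 F [-0.2 -0.6 -0.7]
shift [ 0.0064  0.0702 -0.0686] rotvec [-0.3  -0.18 -0.24]
[[436.0, 244.0], [8.0, 244.0], [404.0, 235.0], [437.0, 248.0], [469.0, 248.0], [372.0, 307.0], [101.0, 304.0]]
case tcp [-0.2947 -0.0825  0.3833] q [ 0.75  0.94 -0.54  1.15 -0.33  1.38  0.38] t 1.6833 F [-0.3 -0.3 -0.3]
shift [ 0.0074  0.0723 -0.0693] rotvec [-0.14 -0.19 -0.06]
[]
```

View pics/wrist2.png

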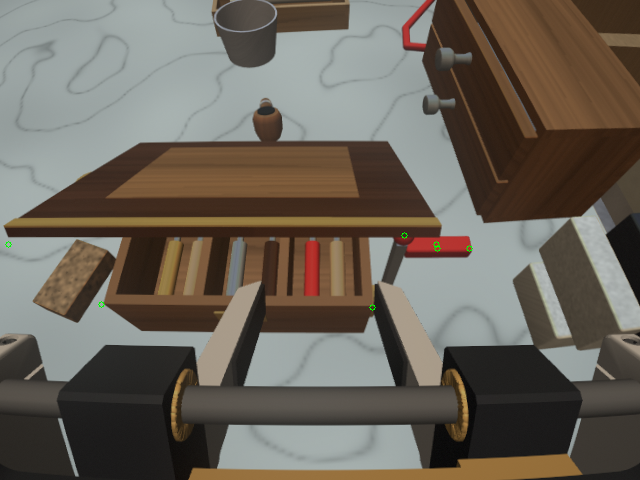

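The prediction matches the picture: ball (404,235), tab end (470,246). The lip's lower edge is at row 236, which gives a lid angle of about 0.55. Next I slide the fingers in under the lip along the tool axis, about 11 mm low.

drive_tool(increments=[0.001,0.01,-0.012,0,0,0,0.6,0.002,0.022,-0.024,0,0,0,0.6,0.004,0.036,-0.038,0,0,0,0.6,0.005,0.05,-0.051,0,0,0,0.6,0.006,0.062,-0.061,0,0,0,0.6,0.007,0.07,-0.068,0,0,0,0.6,0.007,0.073,-0.07,0,0,0,0.6,0.007,0.073,-0.07,0,0,0,0.6])

```text
time: 2.35
position: [0.6774, -0.2053, 0.3147]
eef_rot: [[0.06, 0.997, 0.057], [0.704, -0.083, 0.706], [0.708, -0.002, -0.706]]
force: [0.0, -0.9, 0.0]
gripper_width: 0.0563
gripper_force: 0.0
```

Run:
```python
from h import *
bot.snapshot("side"); bot.snapshot("side")
go(W(-.221,-.084,.3195),Rt(np.pi/4))
s=bot.state();R=np.array(s["eef_rot"]);p=np.array(s["position"])
for nm,v in (("R tip top outer",[.008,.0407,.199]),("R tip bottom outer",[-.008,.0407,.199])): print(nm,C(p+R@v).round(4))
a,b=bot.snapshot("wrist"),bot.snapshot("scene")
go(W(-.221,-.084,.3195),Rt(np.pi/4))
b=cv2.resize(b[160:300,210:350],(480,480),interpolation=cv2.INTER_CUBIC)
cv2.imwrite("pics/c3.png",cv2.resize(np.hstack([a[:,100:500],b]),(800,436)))
```

```text
case tcp [-0.2235 -0.0834  0.3154] q [ 0.69  0.97 -0.55  1.31 -0.34  1.16  0.4 ] t 2.45 F [ 0.1 -0.1  0.5]
shift [0.0008 0.0024 0.0041] rotvec [-0.02 -0.03  0.12]
R tip top outer [-0.0772 -0.1243  0.1804]
R tip bottom outer [-0.0885 -0.1243  0.169 ]
case tcp [-0.2235 -0.0835  0.3154] q [ 0.69  0.97 -0.55  1.31 -0.34  1.16  0.4 ] t 2.55 F [-0.3 -1.1  1.1]
shift [0.0007 0.0024 0.0041] rotvec [-0.03 -0.02  0.12]
```

View pics/c3.png

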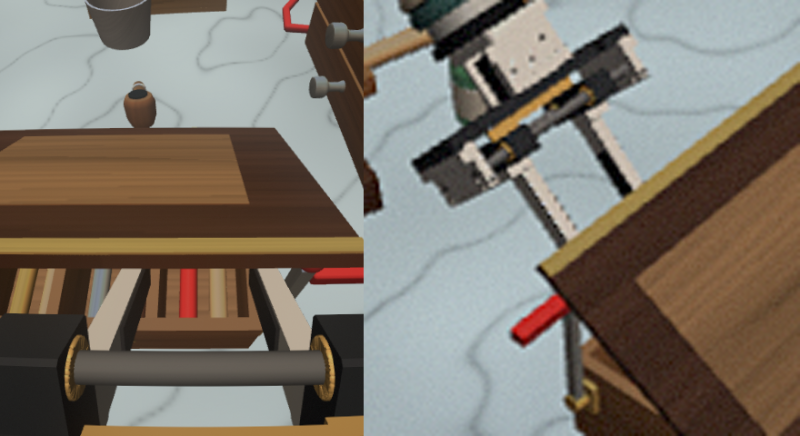

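Both fingers are under the lip; the right one sits left of the stay bar, with about 11 mm of gap below the lip. I'll raise it to about 4 mm and push right.

drive_tool(increments=[0,0.002,0.001,0,0,0,0.6,0.001,0.004,0.002,0,0,0,0.6,0.001,0.006,0.002,0,0,0,0.6,0.003,0.006,0.002,0,0,0,0.6,0.006,0.006,0.002,0,0,0,0.6,0.009,0.006,0.002,0,0,0,0.6,0.01,0.006,0.002,0,0,0,0.6,0.01,0.006,0.002,0,0,0,0.6])

```text
time: 3.22
position: [0.6882, -0.1989, 0.3166]
eef_rot: [[0.059, 0.997, 0.057], [0.703, -0.082, 0.706], [0.708, -0.001, -0.706]]
force: [-0.6, 0.4, -0.6]
gripper_width: 0.0561
gripper_force: 0.0
```

drive_tool(increments=[0.004,0,0,0,0,0,0.6,0.01,-0.001,0,0,0,0,0.6,0.018,-0.001,0,0,0,0,0.6,0.026,-0.002,0,0,0,0,0.6,0.034,-0.003,0,0,0,0,0.6,0.042,-0.003,0,0,0,0,0.6,0.046,-0.004,0,0,0,0,0.6,0.046,-0.004,0,0,0,0,0.6])

```text
time: 3.88
position: [0.7346, -0.2032, 0.316]
eef_rot: [[0.059, 0.997, 0.058], [0.704, -0.083, 0.706], [0.708, -0.001, -0.706]]
force: [1.4, -1.0, -0.6]
gripper_width: 0.0562
gripper_force: 0.7
```

Run:
```python
from h import *
go(W(-.216,-.14,.3215-.004),Rt(np.pi/4))
a,b=bot.snapshot("wrist"),bot.snapshot("scene")
go(W(-.216,-.14,.3215-.004),Rt(np.pi/4))
b=cv2.resize(b[160:300,210:350],(480,480),interpolation=cv2.INTER_CUBIC)
cv2.imwrite("pics/c4.png",cv2.resize(np.hstack([a[:,100:500],b]),(800,436)))
```

```text
case tcp [-0.2157 -0.1397  0.316 ] q [ 0.61  1.04 -0.53  1.12 -0.33  1.25  0.34] t 3.8833 F [ 1.4 -1.  -0.6]
shift [ 0.0002 -0.0003  0.0015] rotvec [-0.07 -0.05  0.05]
case tcp [-0.2157 -0.1392  0.3164] q [ 0.61  1.04 -0.53  1.12 -0.33  1.25  0.34] t 3.9833 F [ 1.9 -2.1 -0.8]
shift [ 0.0007 -0.0004  0.0011] rotvec [-0.08 -0.05  0.06]
```

View pics/c4.png

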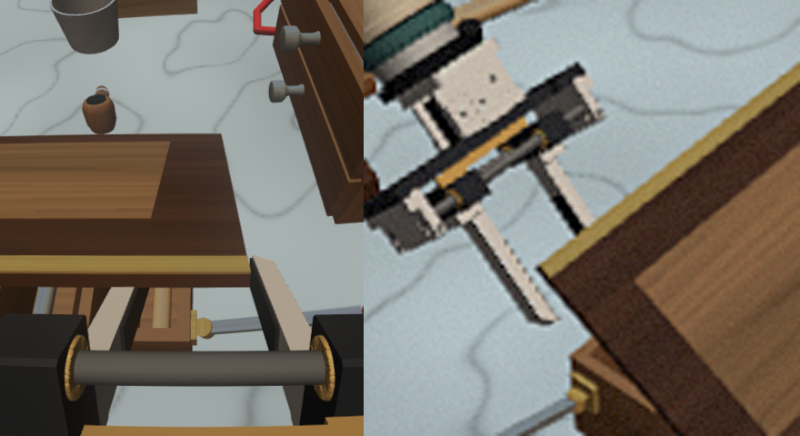

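The stay has swung fully out: the bar lies low, beyond the pivot at (200,327). The lid rests on the left finger, and the force of about 2 N directed outwards and down fits that. I'll lower it along the lip's arc.

drive_tool(increments=[0,0,0,0,0,0,0.6,0,-0.001,-0.002,0,0,0,0.6,0,-0.003,-0.006,0,0,0,0.6,0,-0.006,-0.011,0,0,0,0.6,-0.001,-0.009,-0.016,0,0,0,0.6,-0.001,-0.011,-0.021,0,0,0,0.6,-0.001,-0.013,-0.027,0,0,0,0.6,-0.001,-0.0155,-0.032,0,0,0,0.6])

```text
time: 4.65
position: [0.7325, -0.2193, 0.2836]
eef_rot: [[0.06, 0.997, 0.057], [0.704, -0.082, 0.706], [0.708, -0.002, -0.706]]
force: [-0.6, -2.5, -1.6]
gripper_width: 0.0566
gripper_force: 1.0
```

Run:
```python
from h import *
s=bot.state();p=C(np.array(s["position"]));print(p.round(4),s["force"],s["time"])
p0=np.array([-.2157,-.1395,.3163])
for a in (.375,.29,.2,.1,.05,0,-.04): # tcp target in case frame
    t=p0+[-.23*(np.cos(a)-np.cos(.53)),0,.23*(np.sin(a)-np.sin(.53))]; print(a,(t-p).round(4),(W(*t)-s["position"]).round(4))
```

```text
[-0.2319 -0.1389  0.2836] [-0.60186692 -2.48000438 -1.57215739] 4.65
0.375 [ 0.0006 -0.0006  0.0006] [0.0006 0.0006 0.0006]
0.29 [-0.0057 -0.0006 -0.0178] [ 0.0001 -0.0058 -0.0178]
0.2 [-0.0108 -0.0006 -0.0379] [-0.0003 -0.0108 -0.0379]
0.1 [-0.0142 -0.0006 -0.0606] [-0.0006 -0.0142 -0.0606]
0.05 [-0.015  -0.0006 -0.0721] [-0.0007 -0.015  -0.0721]
0 [-0.0153 -0.0006 -0.0836] [-0.0007 -0.0153 -0.0836]
-0.04 [-0.0152 -0.0006 -0.0928] [-0.0007 -0.0151 -0.0928]
```

drive_tool(increments=[0,-0.002,-0.006,0,0,0,0.6,0,-0.004,-0.012,0,0,0,0.6,0,-0.006,-0.018,0,0,0,0.6,0,-0.0075,-0.024,0,0,0,0.6,0,-0.009,-0.03,0,0,0,0.6,0,-0.0105,-0.036,0,0,0,0.6,0,-0.0115,-0.042,0,0,0,0.6,-0.001,-0.0125,-0.047,0,0,0,0.6])

```text
time: 5.32
position: [0.732, -0.2316, 0.2368]
eef_rot: [[0.06, 0.997, 0.058], [0.704, -0.083, 0.705], [0.708, -0.001, -0.707]]
force: [0.6, -4.1, -1.3]
gripper_width: 0.0562
gripper_force: 1.8
```

Run:
```python
from h import *
s=bot.state();p=C(np.array(s["position"]));print(p.round(4),s["force"],s["time"])
R=np.array(s["eef_rot"]);q=np.array(s["position"])
print("tip top, bottom",C(q+R@[.008,-.035,.199]).round(4),C(q+R@[-.008,-.035,.199]).round(4))
im=bot.snapshot("wrist"); im2=bot.snapshot("scene")
b=cv2.resize(im2[160:300,210:350],(480,480),interpolation=cv2.INTER_CUBIC)
cv2.imwrite("pics/c5.png",cv2.resize(np.hstack([im[:,100:500],b]),(800,436)))
s=bot.state();print(C(np.array(s["position"])).round(4),s["force"])
```

```text
[-0.2442 -0.1395  0.2368] [ 0.59818121 -4.10349786 -1.30654924] 5.3167
tip top, bottom [-0.0976 -0.1046  0.1019] [-0.1089 -0.1046  0.0906]
[-0.2441 -0.1395  0.2365] [ 0.48136201 -5.43423068 -0.66385667]
```

View pics/c5.png

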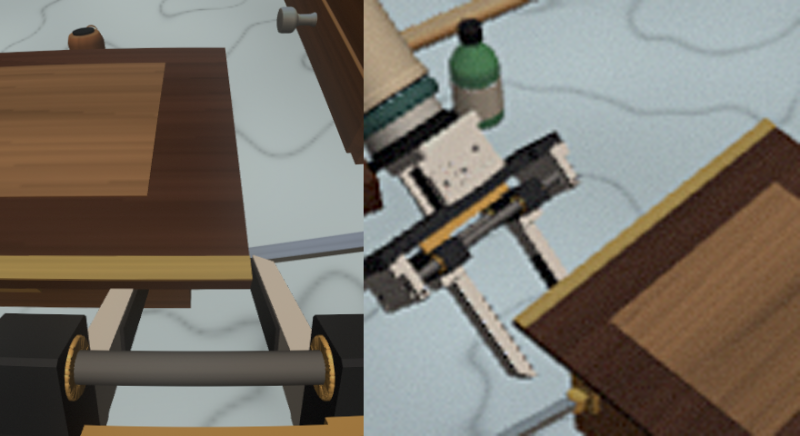

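The lid is nearly down and still rests on the left finger. The tip is about 41 mm past the lip, though, and would meet the front wall. I'll draw the finger straight out, which lowers the lip as well, and then go down.

drive_tool(increments=[0,-0.002,0,0,0,0,0.6,0,-0.005,0,0,0,0,0.6,-0.001,-0.008,0,0,0,0,0.6,-0.001,-0.011,-0.001,0,0,0,0.6,-0.001,-0.013,-0.003,0,0,0,0.6,-0.001,-0.014,-0.006,0,0,0,0.6,-0.001,-0.014,-0.009,0,0,0,0.6,-0.001,-0.014,-0.012,0,0,0,0.6])

```text
time: 6.08
position: [0.7308, -0.2456, 0.2252]
eef_rot: [[0.059, 0.997, 0.058], [0.704, -0.083, 0.705], [0.708, -0.001, -0.707]]
force: [0.5, -2.7, -2.4]
gripper_width: 0.0562
gripper_force: 1.4
```

Run:
```python
from h import *
bot.snapshot("side")
s=bot.state();p=C(np.array(s["position"]));print(p.round(4),s["force"],s["time"])
R=np.array(s["eef_rot"]);q=np.array(s["position"])
t=C(q+R@[.008,-.035,.199]);print("tip top",t.round(4),"lip z est",t[2]+(t[0]+.1295))
```

```text
[-0.2583 -0.1393  0.2244] [ 1.2735374  -1.92563204 -1.94573475] 6.1333
tip top [-0.1118 -0.1042  0.0895] lip z est 0.10715006192619993
```

drive_tool(increments=[0,0,-0.002,0,0,0,0.6,0,0,-0.005,0,0,0,0.6,0,0,-0.008,0,0,0,0.6,0,0,-0.011,0,0,0,0.6,0,0,-0.014,0,0,0,0.6,0,0,-0.017,0,0,0,0.6,0,0,-0.02,0,0,0,0.6,0,0,-0.023,0,0,0,0.6])

```text
time: 6.8
position: [0.731, -0.2437, 0.2029]
eef_rot: [[0.059, 0.997, 0.056], [0.701, -0.081, 0.708], [0.711, -0.002, -0.704]]
force: [-0.4, -0.2, 0.8]
gripper_width: 0.0563
gripper_force: 0.0
```

Run:
```python
from h import *
bot.snapshot("side")
s=bot.state();p=C(np.array(s["position"]));print(p.round(4),s["force"],s["time"],s["gripper_force"])
R=np.array(s["eef_rot"]);q=np.array(s["position"])
t=C(q+R@[.008,-.035,.199]);print("tip top",t.round(4),"lip z est",t[2]+(t[0]+.13))
```

```text
[-0.2559 -0.1392  0.2021] [-0.64702968  0.91017341 -0.43450434] 6.85 0.0
tip top [-0.1089 -0.1037  0.0679] lip z est 0.08903251376280012
```

There's no contact force any more, so the lid is on the case. I'll ease down a bit and draw out.

drive_tool(increments=[0,0,-0.003,0,0,0,0.6,0,-0.002,-0.006,0,0,0,0.6,0,-0.008,-0.008,0,0,0,0.6,-0.001,-0.018,-0.008,0,0,0,0.6,-0.002,-0.03,-0.008,0,0,0,0.6,-0.004,-0.045,-0.004,0,0,0,0.6,-0.005,-0.06,0.006,0,0,0,0.6,-0.006,-0.075,0.02,0,0,0,0.6])

```text
time: 7.52
position: [0.7238, -0.3224, 0.2216]
eef_rot: [[0.062, 0.997, 0.056], [0.703, -0.083, 0.706], [0.708, -0.004, -0.706]]
force: [0.3, 0.0, -0.3]
gripper_width: 0.0563
gripper_force: 0.0
```

drive_tool(increments=[0,-0.01,0.015,0,0,0,0.6,0,-0.02,0.035,0,0,0,0.6,0,-0.025,0.055,0,0,0,0.6,0,-0.03,0.075,0,0,0,0.6,0,-0.03,0.09,0,0,0,0.6,0,-0.03,0.1,0,0,0,0.6,0,-0.03,0.1,0,0,0,0.6,0,-0.03,0.1,0,0,0,0.6])

```text
time: 8.18
position: [0.7248, -0.3499, 0.3227]
eef_rot: [[0.059, 0.997, 0.057], [0.704, -0.082, 0.706], [0.708, -0.002, -0.706]]
force: [-1.1, 0.2, -1.2]
gripper_width: 0.0562
gripper_force: 0.0
```

Run:
```python
from h import *
bot.snapshot("side");bot.snapshot("side")
s=bot.state();print(C(np.array(s["position"])).round(4),s["force"],s["time"])
a,b=bot.snapshot("side"),bot.snapshot("scene")
cv2.imwrite("pics/c6.png",np.hstack([cv2.resize(a[160:400,140:460],(400,300)),cv2.resize(b[130:370,160:480],(400,300))]))
```

```text
[-0.3624 -0.1417  0.3211] [-0.15496551 -0.59090251 -0.11615435] 8.2833
```

View pics/c6.png

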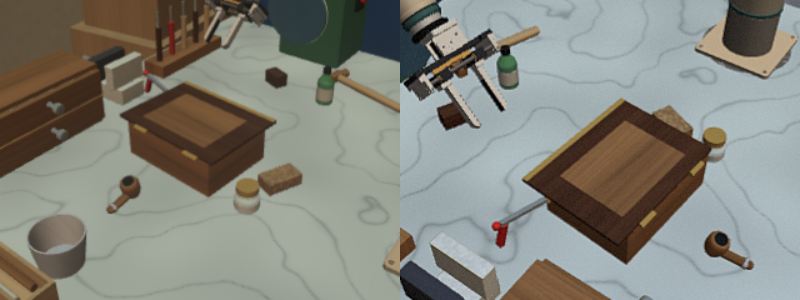

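In both views the lid lies shut, the stay is swung out (ball at (497,227) in the right half), the bystanders look undisturbed and the gripper is clear of everything.

```bash
python3 -c "
from cell import bot
print(bot.sign_off())"
```

```text
the job is handed in; nothing more can be done
None
```

I pushed the stay out and lowered the lid on the finger until it was shut. I then drew the finger clear and handed the job in at about 8.4 s; the last pictures show the lid shut and the bystanders apparently undisturbed, but the sign-off returned no verdict.

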